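Make the paper trimmer safe

TASK

The cutting is done, so make the paper trimmer safe. With a fingertip gently push its raised blade arm all the way down by the black handle, keeping off the steel blade, then push the latch's finger lever round as far as it goes, so that the latch's nose lies across the blade bar. Only push lightly: do not pinch or lift anything, do not raise the arm, and leave the cards, pencil and other things where they are.

Things in the scene. Friction and masses are not known exactly. Their poses are not given: they have to be found in the camera images.
- trimmer: guillotine paper trimmer fixed on the desk: grey board 220 x 180 mm with a white grid, its top 20 mm above the desk. Origin on the desk under the board's middle; x along the cutting edge, from the operator to the far end, y left, z up. Blade arm on the right side (y = -97 mm). Clear guard along the edge: y = -82, x = -51 to 89 mm, top 46 mm up. Steel latch foot, 32 mm wide, 7 mm high, out to y = -150 at x = -85 mm
- blade_arm (a joint): hinge of the blade arm, rad: 0 = fully down on its stop, larger = raised (upper stop 1.25); level axis along the trimmer's y through point blade_pivot. A stiff hinge (0.75 N m): the arm stays where it is left; 1 to 3 N on the handle, square to the arm, push it down
- blade_pivot (a point): pivot of the blade arm, at x = 100, y = -97 mm of the trimmer, 20 mm above the desk. The arm runs straight from here to the operator: a steel blade bar 6 mm thick, 20 mm high (10 mm either side of the centre line), up to 207 mm from the pivot, not to be pressed on; then the handle. Raised by angle a, a point d along the arm lies d cos a nearer the operator and d sin a above the pivot
- handle_top (a point): middle of the upper side of the black plastic handle on the arm's free end: 257 mm from the pivot along the arm, 12 mm above its centre line. The handle is 104 mm long (205 to 309 mm from the pivot), 22 mm wide, 24 mm thick. Frame: x along the arm towards the pivot, z out of the upper side
- latch (a joint): hinge of the latch, rad: 0 = parked, nose along the trimmer's +x beside the arm; 1.571 = locked on its stop, nose along +y over the blade bar. Grows counter-clockwise seen from above, upright axis through point latch_pivot. Stays where left; about 1 N on the lever turns it. The nose passes 4 mm over the bar of a fully lowered arm, and jams on a higher one
- latch_pivot (a point): axis of the latch (a steel stud right of the arm, near the operator) at x = -85, y = -131 mm of the trimmer, 34 mm above the desk, at the latch's underside. On it sit the nose (42 mm long, 13 wide, 6 thick) and, 110 degrees clockwise from the nose seen from above, the finger lever
- lever_end (a point): end of the latch's finger lever, at its upper edge, 68 mm from the latch's axis, 58 mm above the desk. The lever is an upright steel plate 6 mm thick, 16 to 68 mm from the axis, 34 to 58 mm above the desk. Parked it points to the trimmer's right and a little to the operator, locked to the far end and a little right; push it on its operator's side
- nose_tip (a point): end of the latch's nose, 42 mm from the latch's axis, 37 mm above the desk
- cards: stack of trimmed white cards lying on the board, 74 x 105 x 6 mm, origin under its middle; leave alone
- pencil: yellow pencil lying on the board nearer the operator than the cards, 170 x 8 x 8 mm along its x; leave alone
- glue_stick: glue stick standing on the desk to the right of the trimmer, 26 mm across, 87 mm high; leave alone
- eraser: eraser lying on the desk in front of the trimmer, left of the handle, 19 x 38 x 12 mm; leave alone
- usb_stick: black USB stick lying on the desk on the right, 52 x 18 x 9 mm; leave alone
- stamp: rubber stamp with an upright handle standing on the desk on the right, 30 x 46 x 56 mm; leave alone
- ruler: flat wooden ruler lying on the desk on the right, 205 x 28 x 4 mm; leave alone

How it is judged (in metres and radians):
On the way, in this order (a step that is already met when the one before it is completed fails the run):
1. the blade arm has been pushed fully down by its handle while the latch is still off it (value of joint blade_arm below 0.03 rad and value of joint latch below 0.8 rad), for 0.1 s.
2. the latch has been turned across the blade bar with the arm down (value of joint blade_arm below 0.03 rad and value of joint latch above 1.35 rad), for 0.1 s.
At the end, for the whole second after the job is handed in: blade arm down (hinge below 0.03 rad), latch turned across it (above 1.35 of 1.571 rad), both at rest (all of step 2 and velocity of joint blade_arm between -0.05 and 0.05 rad/s and velocity of joint latch between -0.05 and 0.05 rad/s); the robot touches nothing.
It fails at once if the blade arm is lifted higher than it stood (value of joint blade_arm above 0.75 rad).
It fails at once if a finger presses on the blade (contact force between the fingers and blade_arm_c1 above 5 N).
It fails at once if the handle or the latch's lever is pinched or forced (over 35 N) (contact force between the fingers and blade_arm above 35 N or contact force between the fingers and latch above 35 N).
It fails at once if the cards, pencil, glue stick, eraser, USB stick, stamp or ruler is moved more than 15 mm (distance of any of cards, pencil, glue_stick, eraser, usb_stick, stamp, ruler from where it was at the start of the episode above 0.015 m).
It also fails if it takes over 42 s, if anything falls off the work surface, if the arm or the gripper's body presses on something with over 40 N, if the wrist force passes 120 N, or if a joint passes its speed limit or range.

ROBOT

A 6-joint arm with a two-finger parallel gripper is mounted at the origin on a cart in front of the work surface, level with it; the furniture and walls round the work are solid. World frame = base frame: x ahead of the robot, y to its left, z up, the work surface at z = 0. Lengths are in m, angles in degrees, forces in N, time in s.
With the tool pointing down it reaches from about 0.35 to 0.875 m from the base axis. Payload 4.2 kg.
Tool frame: the origin (TCP) lies on the front face of the gripper's body, between the roots of the fingers; the fingertips stand finger_overhang ahead of it and the grasp point (between the pads) lies 51 mm ahead of it (finger_overhang is the distance from the TCP to the fingertips, in m); z points along the fingers, y is the line along which they close (so a half turn about z gives the same grasp; the last joint's range is limited). The gripper opens to 87 mm and grips with 3 to 60 N. Pads are 19 mm wide; open, the fingers measure 117 mm over their backs; the gripper's body (75 mm by 190 mm) begins 51 mm behind the grasp point.
Start: joints at [86.723, 22.042, 0.453, 0, -68.411, -14.817], TCP at [0.194, 0.594, 0.292] pointing down, gripper open.
Joint ranges: [-179.83, 179.83], [-69.29, 118.12], [-61.27, 80.66], [-181.25, 117.63], [-171.15, -9.14], [-177.46, 177.46]. Speed limits (degrees/s): [159.86, 159.86, 180, 180, 180, 180].

INTERFACE

Orientations are given as a 3x3 rotation matrix whose columns are the frame's x, y, z axes.
In Python, from station import sense, capture, camera_model, finish_job, finger_overhang gives the robot as it stands. The module is installed in compiled form; this text tells all that it offers.
- The arm moves only by the tool jog_arm, never from a script. Its argument "rows" is a list that holds one entry, the list of rows, each a list of 4 numbers: the shift along the tool's x, y, z in m, then the turn about the tool's z in rad. A call has 1 to 20 rows; each row shifts and turns the commanded pose from where the row before left it, along the tool's axes as they then stand; what a row does not reach is not made up. A row lasts 1/8 s, in which the tool goes at most 62.5 mm and 10.7 degrees, less where a joint would pass 70% of its speed; a pose out of reach is approached as far as the arm can. A call is refused whole if a number of a shift passes 0.0625 or a number of a turn 0.188, either way. A call with a gripper value outside its range is refused whole. "claw" is the opening, from 0 (shut) to 1 (fully open), set as the call begins (left out, the last holds). The fingers move at their own pace and stop on an object; the grip force is fixed at half the most. Time passes only in rows, so rows that do not move let the fingers close. It gives the time, the measured TCP pose, the force, the opening and the grip force at its end, in the units of the state.
- sense(): the state, without advancing time (a new reading comes with each control period).
- capture(name): name is "scene" or "top"; returns the picture (480x640x3 uint8, red, green, blue); there is no depth.
- camera_model(name): a dict with "fovy" (degrees; the focal length in pixels is half the picture's height over the tangent of half this angle, whatever the lens; pixels are square), "cx", "cy" (the principal point, pixels), "eye" and "rotation" of the camera in the world. Camera axes: x right, y down, z forward; pixel columns grow to the right and rows downward; lengths in m; the calibration is good to about 2 mm. A picture is of the moment at which its call begins. camera_model takes no time and is no camera call.
- finish_job(): hands the job in; it is judged then, once.
The state is a dict: "time_s": time; "joints": joint angles; "joint_velocities": joint speeds; "effort": joint torques, N m; "tcp_pos": TCP position; "ee_rot": TCP orientation; "wrist_force": force on the tool from outside, world axes, zero at the start; "moment": the same for the moment, N m; "gripper_width": opening from 0.0 (shut) to 1.0 (fully open); "gripper_force": force on a finger pad.
Only numpy, scipy, OpenCV 4.12 (cv2) and the standard library are available. Lean on these libraries where they do the work, as an engineer would, in place of code of your own. Each camera call takes 0.05 s, during which the arm holds its last target. There are 200 camera calls.

## Working session

There is one attempt and no reset: what is moved stays moved. The work goes in short steps, Python scripts to look and compute and a tool call to move; the robot and the scene stay as the last step left them, time stands still between calls to the robot, and variables do not carry over. Pictures are saved under pics/ and viewed, at most 10 in all, crops included, and the job is handed in when it is done.

Besides the shell and the picture viewer there is one more tool, called after "Emit:" as name(argument=value, ...) on one line, values as JSON. jog_arm: Moves the arm, as the interface text tells. Its arguments: {"type":"object","properties":{"rows":{"type":"array"},"claw":{"type":"number"}},"required":["rows"]}

```bash
mkdir -p pics; python3 - <<'E'
from station import *
import cv2
for n in("scene","top"):
    cv2.imwrite(f"pics/{n}0.png",capture(n)[:,:,::-1]); m=camera_model(n); print(n,m)
s=sense(); print(s['time_s'],s['tcp_pos'],s['ee_rot'],s['gripper_width'],finger_overhang)
E
```

```text
scene {'fovy': 54.90967417482102, 'cx': 310.783739288574, 'cy': 227.27819271231547, 'eye': array([-0.08259596, -0.27753481,  0.5501198 ]), 'rotation': array([[ 0.46104899, -0.46285984,  0.75709616],
       [-0.88720105, -0.25731567,  0.38296597],
       [ 0.01755314, -0.84826259, -0.52928487]])}
top {'fovy': 44.154962539587345, 'cx': 324.04986691482674, 'cy': 231.0193284616474, 'eye': array([0.16891983, 0.00926934, 1.23110125]), 'rotation': array([[ 1.35233041e-01, -9.27002500e-01,  3.49826228e-01],
       [-9.90813542e-01, -1.26787860e-01,  4.70464013e-02],
       [ 7.41587359e-04, -3.52974792e-01, -9.35632538e-01]])}
0.1 [0.19397106 0.59373712 0.29129554] [[ 9.50511135e-01 -3.10690114e-01 -4.85513111e-04]
 [-3.10690474e-01 -9.50509361e-01 -1.83957255e-03]
 [ 1.10052251e-04  1.89937849e-03 -9.99998190e-01]] 0.9988212463640888 0.0697
```

View pics/scene0.png

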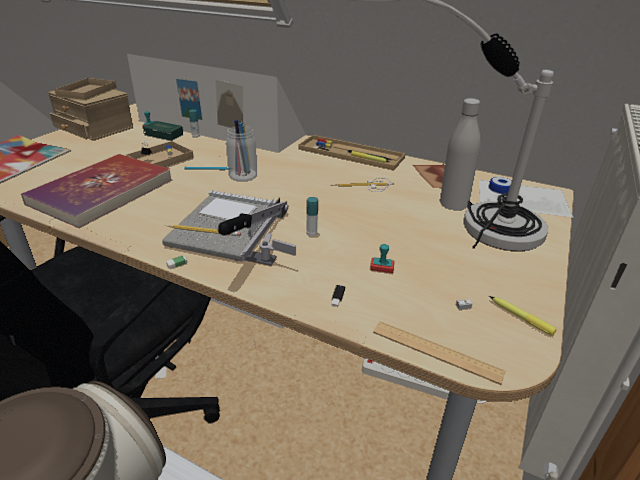

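View pics/top0.png

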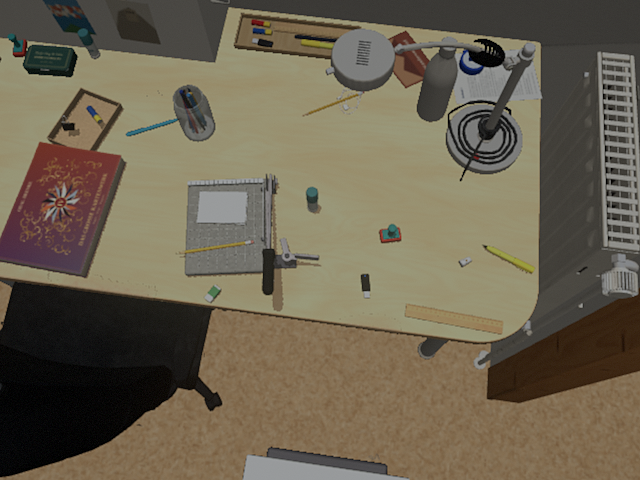

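The top view shows the trimmer at about columns 185–275 and rows 178–275. The handle is at (268,270), the latch at (285,260), the lever end at (319,259) and the glue stick at (312,197). I'll zoom in on both views.

```bash
python3 - <<'E'
import cv2
a=cv2.imread("pics/top0.png")[165:305,175:335]; b=cv2.imread("pics/scene0.png")[180:300,150:310]
cv2.imwrite("pics/c1.png",cv2.resize(a,None,fx=4,fy=4,interpolation=2)); cv2.imwrite("pics/c2.png",cv2.resize(b,None,fx=5,fy=5,interpolation=2))
E
```

```text
(no output)
```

View pics/c1.png

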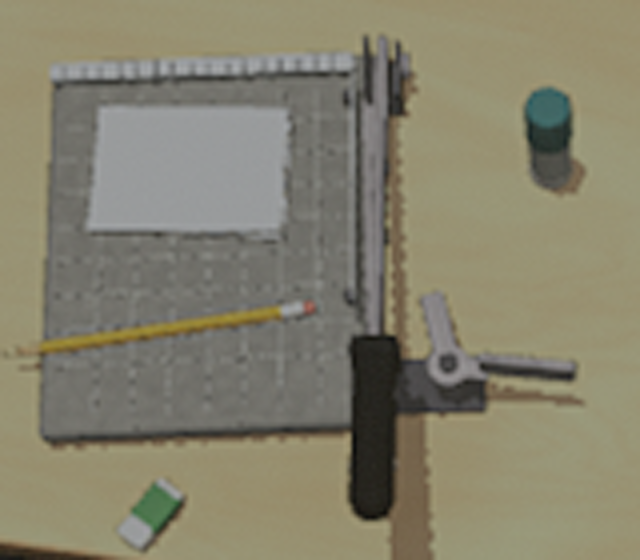

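View pics/c2.png

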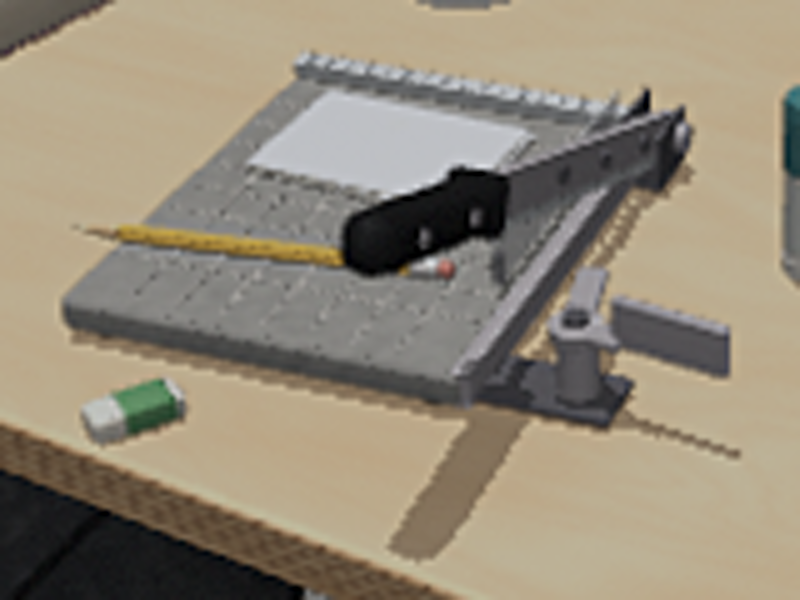

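The crops show the board's near-left corner, the latch stud, lever and foot, and the handle end clearly in both views. I'll fit the trimmer pose, arm angle and latch angle to these landmarks.

```bash
cat > geo.py <<'E'
import numpy as np
from station import *
from scipy.optimize import least_squares
def proj(n,P):
    m=camera_model(n); c=(np.asarray(P)-m['eye'])@m['rotation']; f=240/np.tan(np.radians(m['fovy']/2))
    return np.array([m['cx']+f*c[0]/c[2],m['cy']+f*c[1]/c[2]])
def W(p,l):
    c,s=np.cos(p[2]),np.sin(p[2]); return np.array([p[0]+c*l[0]-s*l[1],p[1]+s*l[0]+c*l[1],l[2]])
def arm(a,d,h): return [.1-d*np.cos(a)-h*np.sin(a)*-1*-1*-1 if 0 else .1-d*np.cos(a)+h*np.sin(a),-.097,.02+d*np.sin(a)+h*np.cos(a)]
def lat(q,r,off,z): t=q+np.radians(off); return [-.085+r*np.cos(t),-.131+r*np.sin(t),z]
E
python3 - <<'E'
from geo import *
T=lambda u,v:('top',175+u/4,165+v/4); S=lambda u,v:('scene',150+u/5,180+v/5)
ob=[(T(42,432),lambda p:[-.11,.09,.02]),(S(65,300),lambda p:[-.11,.09,.02]),(S(460,385),lambda p:[-.11,-.09,.02]),
(T(486,410),lambda p:[-.101,-.15,.007]),(S(610,416),lambda p:[-.101,-.15,.007]),(S(632,380),lambda p:[-.069,-.15,.007]),
(T(575,370),lambda p:lat(p[4],.068,-110,.058)),(S(730,327),lambda p:lat(p[4],.068,-110,.058)),(S(728,374),lambda p:lat(p[4],.068,-110,.034)),
(T(449,363),lambda p:lat(0,0,0,.042)),(S(577,320),lambda p:lat(0,0,0,.042)),(T(432,296),lambda p:lat(p[4],.042,0,.04)),(S(593,270),lambda p:lat(p[4],.042,0,.04)),
(T(372,515),lambda p:arm(p[3],.309,0)),(S(368,240),lambda p:arm(p[3],.309,0)),(T(374,338),lambda p:arm(p[3],.205,.012)),(S(490,178),lambda p:arm(p[3],.205,.012))]
f=lambda p:np.concatenate([proj(o[0],W(p,l(p)))-o[1:] for o,l in ob])
r=least_squares(f,[.45,.1,0,.5,0],loss='soft_l1'); p=r.x
print(p.round(4)); print(f(p).reshape(-1,2).round(1).tolist())
for n,l in dict(handle=arm(p[3],.257,.012),hdown=arm(0,.257,.012),hend=arm(p[3],.309,.012),lever=lat(p[4],.068,-110,.058),lp=lat(0,0,0,.034),leverlock=lat(1.571,.068,-110,.058)).items(): print(n,W(p,l).round(4))
np.save('p.npy',p)
# glue stick base
E
```

```text
[0.608  0.2825 0.1721 0.3658 0.2095]
[[-1.5, 1.1], [-1.2, -0.4], [-0.1, -0.9], [0.4, 0.5], [0.2, 1.6], [1.7, -0.2], [0.2, -0.5], [0.7, 0.7], [1.1, 1.7], [-0.2, 0.4], [0.3, -0.1], [-0.2, -0.6], [0.9, -0.7], [-0.6, -0.0], [-1.6, 1.3], [-0.1, -1.5], [-0.4, -1.6]]
handle [0.4909 0.1637 0.1231]
hdown [0.4699 0.16   0.032 ]
hend [0.443  0.1554 0.1417]
lever [0.5489 0.0709 0.058 ]
lp [0.5467 0.1389 0.034 ]
leverlock [0.6136 0.1269 0.058 ]
```

Residuals are about 1 px, giving trimmer yaw 0.172 rad, arm 0.37 rad and latch 0.21 rad. The reach and heights are plausible. Now I'll shut the claw, align the tool with the trimmer and go above the handle.

Emit:
jog_arm(rows=[[[0, 0, 0, -0.163], [0, 0, 0, -0.163], [0, 0, 0, -0.162], [0.0132, 0.0297, 0.0038, 0], [0.0132, 0.0297, 0.0038, 0], [0.0132, 0.0297, 0.0038, 0], [0.0132, 0.0297, 0.0038, 0], [0.0132, 0.0297, 0.0038, 0], [0.0132, 0.0297, 0.0038, 0], [0.0132, 0.0297, 0.0038, 0], [0.0132, 0.0297, 0.0038, 0], [0.0132, 0.0297, 0.0038, 0], [0.0132, 0.0297, 0.0038, 0], [0.0132, 0.0297, 0.0038, 0], [0.0132, 0.0297, 0.0038, 0], [0.0132, 0.0297, 0.0038, 0], [0.0132, 0.0297, 0.0038, 0], [0.0132, 0.0297, 0.0038, 0], [0.0132, 0.0297, 0.0038, 0], [0, 0, 0, 0]]], claw=0)

```text
time_s: 2.6
tcp_pos: [0.4838, 0.1606, 0.2306]
ee_rot: [[0.986, 0.168, -0.002], [0.168, -0.986, -0.001], [-0.002, 0.001, -1.0]]
wrist_force: [-0.2, 0.9, 0.7]
gripper_width: 0.001
gripper_force: 0.0
```

```bash
python3 - <<'E'
from geo import *
import cv2
p=np.load('p.npy')
def ray(n,u,v,z):
    m=camera_model(n); f=240/np.tan(np.radians(m['fovy']/2)); d=m['rotation']@[(u-m['cx'])/f,(v-m['cy'])/f,1]; return m['eye']+d*(z-m['eye'][2])/d[2]
g=ray('top',313,209.5,0); print('glue',g.round(3))
c,s=np.cos(p[2]),np.sin(p[2]); print('local',(np.array([[c,s],[-s,c]])@(g[:2]-p[:2])).round(3))
st=sense(); q=st['tcp_pos']; print(st['time_s'],q,st['ee_rot'].round(4).tolist(),st['gripper_width'],st['wrist_force'])
print('local tip',(np.array([[c,s],[-s,c]])@(q[:2]-p[:2])).round(4),q[2]-finger_overhang)
a=cv2.resize(capture('top')[150:300,170:370,::-1],None,fx=3,fy=3,interpolation=2); b=cv2.resize(capture('scene')[120:300,130:330,::-1],None,fx=3,fy=3,interpolation=2)
b=b[:450]; cv2.imwrite('pics/d.png',cv2.resize(np.hstack([a,b]),(800,300)))
E
```

```text
glue [0.677 0.103 0.   ]
local [ 0.037 -0.189]
2.6 [0.48384242 0.16055075 0.23059424] [[0.9858, 0.1682, -0.0017], [0.1682, -0.9858, -0.0011], [-0.0018, 0.0008, -1.0]] 0.0013332958971574494 [-0.18628123  0.87562972  0.66274223]
local tip [-0.1432 -0.0989] 0.16089423748145076
```

View pics/d.png

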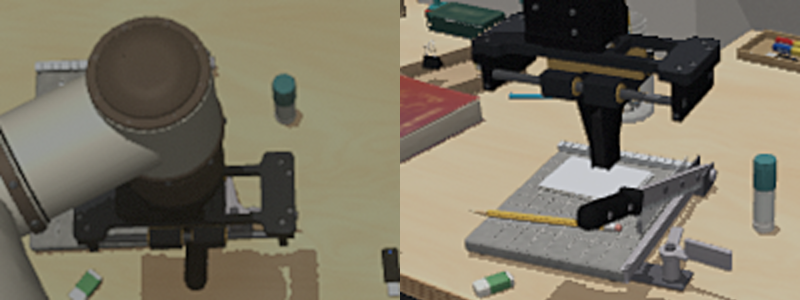

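The finger is centred over the handle. The glue stick sits at trimmer (37, −189) mm, clear of the lever's sweep. Next I'll push down along the arc.

Emit:
jog_arm(rows=[[[0, 0, 0.0115, 0], [0, 0, 0.0115, 0], [0, 0, 0.0115, 0], [-0.0019, 0, 0.006, 0], [-0.0019, 0, 0.006, 0], [-0.0019, 0, 0.006, 0], [-0.0019, 0, 0.006, 0], [-0.0019, 0, 0.006, 0], [-0.0019, 0, 0.006, 0], [-0.0019, 0, 0.006, 0], [-0.0019, 0, 0.006, 0], [-0.0008, 0, 0.006, 0], [-0.0008, 0, 0.006, 0], [-0.0008, 0, 0.006, 0], [-0.0008, 0, 0.006, 0], [-0.0008, 0, 0.006, 0]]])

```text
time_s: 4.7
tcp_pos: [0.4644, 0.1587, 0.1185]
ee_rot: [[0.985, 0.171, -0.0], [0.171, -0.985, -0.0], [-0.001, 0.0, -1.0]]
wrist_force: [-1.2, 0.5, 1.5]
gripper_width: 0.009
gripper_force: 0.5
```

Emit:
jog_arm(rows=[[[-0.0005, 0, 0.004, 0], [-0.0005, 0, 0.004, 0], [0, 0, 0.004, 0], [0, 0, 0, 0]]])

```text
time_s: 5.2
tcp_pos: [0.4637, 0.1586, 0.1066]
ee_rot: [[0.985, 0.171, -0.0], [0.171, -0.985, -0.0], [-0.0, 0.0, -1.0]]
wrist_force: [-0.6, 0.2, -0.3]
gripper_width: 0.007
gripper_force: 0.0
```

```bash
python3 - <<'E'
from geo import *
import cv2
b=capture('scene')[170:300,150:330,::-1]; cv2.imwrite('pics/e.png',cv2.resize(b,None,fx=4,fy=4,interpolation=2)); print(sense()['wrist_force'])
E
```

```text
[-0.6443724   1.40777694  0.02756829]
```

View pics/e.png

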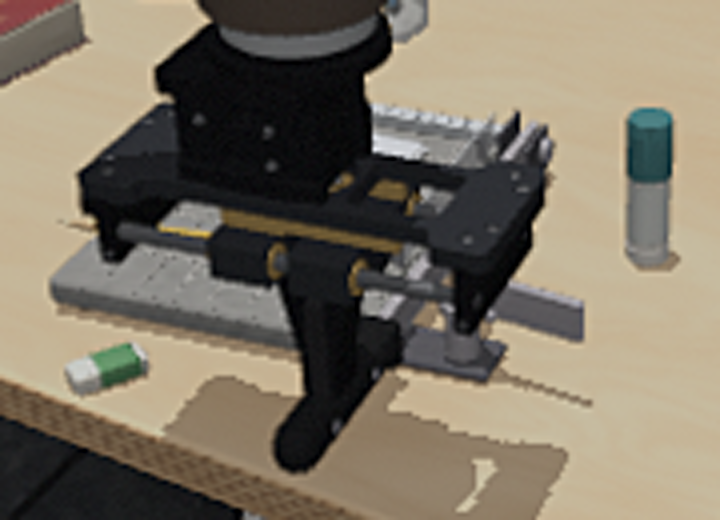

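The picture shows the finger on the handle with the arm nearly down and everything else in place. I'll press the last few millimetres gently.

Emit:
jog_arm(rows=[[[0, 0, 0.002, 0], [0, 0, 0.002, 0], [0, 0, 0.001, 0], [0, 0, 0, 0]]])

```text
time_s: 5.75
tcp_pos: [0.4638, 0.1588, 0.1021]
ee_rot: [[0.985, 0.171, 0.0], [0.171, -0.985, 0.0], [0.0, -0.0, -1.0]]
wrist_force: [-0.1, 0.6, 1.8]
gripper_width: 0.005
gripper_force: 1.0
```

Emit:
jog_arm(rows=[[[0, 0, 0.001, 0], [0, 0, 0.001, 0], [0, 0, 0, 0], [0, 0, 0, 0]]])

```text
time_s: 6.25
tcp_pos: [0.4638, 0.1588, 0.1018]
ee_rot: [[0.985, 0.172, 0.001], [0.172, -0.985, 0.0], [0.001, 0.0, -1.0]]
wrist_force: [-5.6, -0.4, 16.4]
gripper_width: 0.007
gripper_force: 7.9
```

The arm is on its stop, with the tip at z = 32 mm as expected and 16 N on the handle. I'll retreat up, go round and lower behind the lever.

Emit:
jog_arm(rows=[[[0, 0, -0.012, 0], [0, 0, -0.03, 0], [0, 0, -0.03, 0], [0.0083, 0.0245, 0, 0], [0.0083, 0.0245, 0, 0], [0.0083, 0.0245, 0, 0], [0.0083, 0.0245, 0, 0], [0, 0, 0, 0]]])

```text
time_s: 7.25
tcp_pos: [0.5135, 0.0666, 0.1717]
ee_rot: [[0.986, 0.169, -0.0], [0.169, -0.986, -0.0], [-0.0, 0.0, -1.0]]
wrist_force: [0.8, -0.0, -0.4]
gripper_width: 0.006
gripper_force: 0.0
```

Emit:
jog_arm(rows=[[[0, 0, 0.02, 0], [0, 0, 0.02, 0], [0, 0, 0.02, 0], [0, 0, 0, 0]]])

```text
time_s: 7.75
tcp_pos: [0.512, 0.0679, 0.1107]
ee_rot: [[0.985, 0.172, -0.004], [0.172, -0.985, -0.001], [-0.004, 0.001, -1.0]]
wrist_force: [-0.7, 0.7, -0.2]
gripper_width: 0.009
gripper_force: 0.0
```

```bash
python3 - <<'E'
from geo import *
import cv2
p=np.load('p.npy');c,s=np.cos(p[2]),np.sin(p[2]);q=sense()['tcp_pos']
print('local tip',(np.array([[c,s],[-s,c]])@(q[:2]-p[:2])).round(4),q[2]-finger_overhang)
b=capture('scene')[170:300,150:330,::-1]; cv2.imwrite('pics/f.png',cv2.resize(b,None,fx=4,fy=4,interpolation=2)); print(sense()['wrist_force'])
E
```

```text
local tip [-0.1313 -0.195 ] 0.041002547711568194
[-1.25841908 -0.10315277 -0.06066023]
```

View pics/f.png

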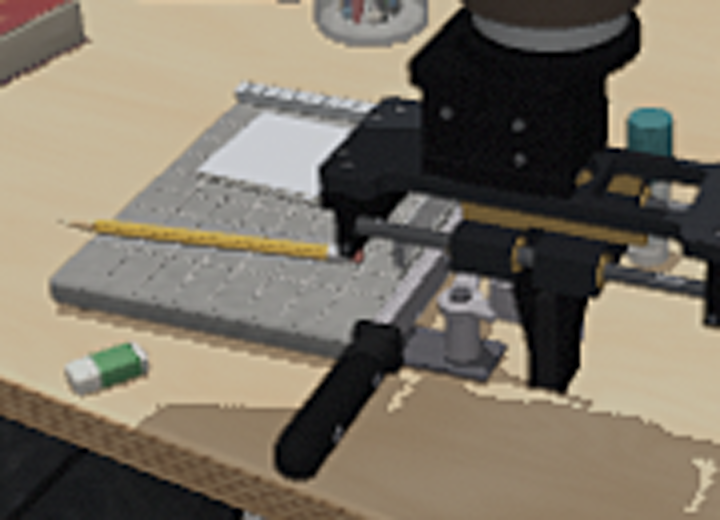

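The arm lies fully down and the finger stands on the operator's side of the lever. I'll sweep the lever round.

Emit:
jog_arm(rows=[[[0.009, 0.0007, 0, 0], [0.009, 0.0007, 0, 0], [0.009, 0.0007, 0, 0], [0.0054, 0.0002, 0, 0], [0.0054, 0.0002, 0, 0], [0.0054, 0.0002, 0, 0], [0.0058, -0.0017, 0, 0], [0.0058, -0.0017, 0, 0], [0.0058, -0.0017, 0, 0], [0.0048, -0.0036, 0, 0], [0.0048, -0.0036, 0, 0], [0.0048, -0.0036, 0, 0]]])

```text
time_s: 9.3
tcp_pos: [0.5852, 0.0939, 0.112]
ee_rot: [[0.985, 0.171, 0.0], [0.171, -0.985, 0.0], [0.0, 0.0, -1.0]]
wrist_force: [-1.2, -1.4, -0.7]
gripper_width: 0.003
gripper_force: 0.4
```

Emit:
jog_arm(rows=[[[0.0025, -0.0038, 0, 0], [0.0025, -0.0038, 0, 0], [0.0025, -0.0038, 0, 0], [0, 0, 0, 0]]])

```text
time_s: 9.8
tcp_pos: [0.5904, 0.1067, 0.112]
ee_rot: [[0.985, 0.172, 0.0], [0.172, -0.985, 0.0], [0.0, -0.0, -1.0]]
wrist_force: [0.3, 0.8, 0.8]
gripper_width: 0.011
gripper_force: 0.0
```

Emit:
jog_arm(rows=[[[0.002, -0.0035, 0, 0], [0.001, -0.003, 0, 0], [0, 0, 0, 0]]])

```text
time_s: 10.18
tcp_pos: [0.5921, 0.1134, 0.112]
ee_rot: [[0.985, 0.172, 0.0], [0.172, -0.985, 0.0], [0.0, -0.0, -1.0]]
wrist_force: [0.4, 0.7, 0.4]
gripper_width: 0.006
gripper_force: 0.0
```

Emit:
jog_arm(rows=[[[0, -0.002, 0, 0], [0, 0, 0, 0], [0, 0, 0, 0]]])

```text
time_s: 10.55
tcp_pos: [0.5917, 0.1151, 0.112]
ee_rot: [[0.985, 0.171, -0.0], [0.171, -0.985, 0.0], [-0.0, -0.0, -1.0]]
wrist_force: [0.6, 0.0, 0.4]
gripper_width: 0.005
gripper_force: 0.1
```

No stop force yet, so the tip is slimmer than I assumed. I'll continue in small steps.

Emit:
jog_arm(rows=[[[0, -0.002, 0, 0], [0, -0.002, 0, 0], [0, 0, 0, 0]]])

```text
time_s: 10.92
tcp_pos: [0.591, 0.1192, 0.1119]
ee_rot: [[0.985, 0.172, 0.0], [0.172, -0.985, 0.0], [0.0, -0.0, -1.0]]
wrist_force: [0.7, -0.8, 0.4]
gripper_width: 0.006
gripper_force: 0.1
```

Emit:
jog_arm(rows=[[[0, -0.0015, 0, 0], [0, -0.0015, 0, 0], [0, 0, 0, 0]]])

```text
time_s: 11.3
tcp_pos: [0.591, 0.1203, 0.1121]
ee_rot: [[0.985, 0.171, -0.0], [0.171, -0.985, -0.002], [-0.0, 0.002, -1.0]]
wrist_force: [2.8, -7.7, 0.1]
gripper_width: 0.003
gripper_force: 3.4
```

```bash
python3 - <<'E'
from geo import *
import cv2
p=np.load('p.npy');c,s=np.cos(p[2]),np.sin(p[2]);q=sense()['tcp_pos']
print('local tip',(np.array([[c,s],[-s,c]])@(q[:2]-p[:2])).round(4),q[2]-finger_overhang)
b=capture('scene')[170:300,150:330,::-1]; cv2.imwrite('pics/g.png',cv2.resize(b,None,fx=4,fy=4,interpolation=2)); print(sense()['wrist_force'])
E
```

```text
local tip [-0.0445 -0.1569] 0.0423777340206417
[ 4.37856524 -7.7589338   0.0307723 ]
```

View pics/g.png

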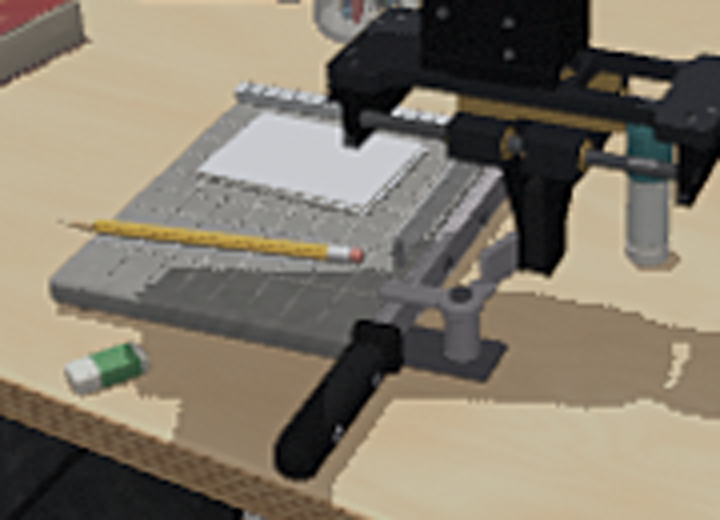

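The nose lies squarely across the bar, with the lever on its stop at 8 N. I'll back off to the right, then go up.

Emit:
jog_arm(rows=[[[-0.003, 0.006, 0, 0], [-0.004, 0.012, 0, 0], [-0.004, 0.01, 0, 0], [0, 0, -0.03, 0], [0, 0, -0.04, 0], [0, 0, -0.04, 0], [0, 0, 0, 0], [0, 0, 0, 0], [0, 0, 0, 0], [0, 0, 0, 0]]])

```text
time_s: 12.6
tcp_pos: [0.5841, 0.0923, 0.2208]
ee_rot: [[0.985, 0.171, -0.002], [0.171, -0.985, -0.001], [-0.002, 0.0, -1.0]]
wrist_force: [-0.4, 0.4, 0.3]
gripper_width: 0.007
gripper_force: 0.0
```

```bash
python3 - <<'E'
from geo import *
import cv2
b=capture('scene')[170:300,150:330,::-1]; cv2.imwrite('pics/h.png',cv2.resize(b,None,fx=4,fy=4,interpolation=2)); print(sense()['wrist_force'])
E
```

```text
[-0.71081629 -0.18381086  0.67334834]
```

View pics/h.png

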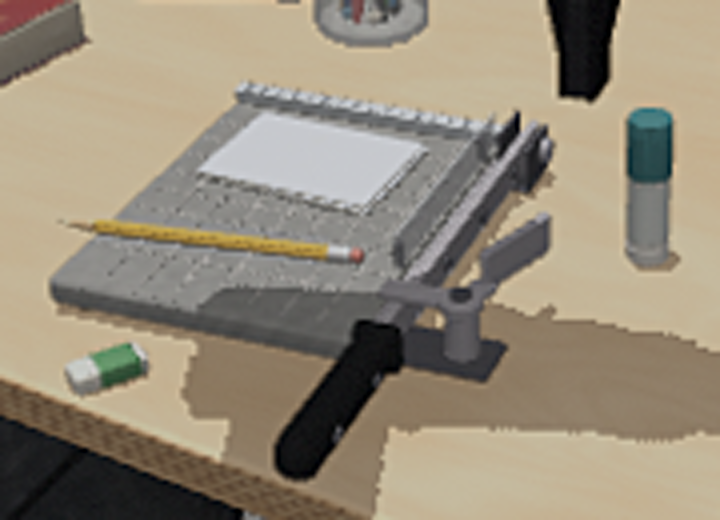

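The arm is down, the nose is across the bar, the gripper is clear and nothing else has moved.

```bash
python3 -c "from station import finish_job; print(finish_job())"
```

```text
the job is handed in; nothing more can be done
None
```

The job is handed in, with no verdict returned: the blade arm was pushed down onto its stop by the handle, the latch was turned to its stop across the bar, and the last picture shows the gripper clear and the things around the trimmer where they were.

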